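# Fit the dough blade to the bench kneader

## Robot

A 7-joint arm with a two-finger parallel gripper is mounted at the origin on a cart in front of the work surface, level with it; the furniture and walls round the work are solid. World frame = base frame: x ahead of the robot, y to its left, z up, the work surface at z = 0. Lengths are in mm, angles in rad, forces in N, time in s.
With the tool pointing down it reaches from about 400 to 900 mm from the base axis. Payload 5.6 kg.
Tool frame: the origin (TCP) lies on the centre line of the jaws, within the pads' length; the fingertips stand 19 mm ahead of it and the grasp point (between the pads) is the TCP (bot.tcp_to_tips is the z of the fingertips in the tool frame, in mm); z points along the fingers, y is the line along which they close (so a half turn about z gives the same grasp; the last joint's range is limited). The gripper opens to 92 mm and grips with 3 to 60 N. Pads are 20 mm wide; open, the fingers measure 128 mm over their backs; the gripper's body (75 mm by 189 mm) begins 69 mm behind the grasp point.
Start: joints at [-0.043, 0.468, -0.012, 1.603, 0.006, 1.071, -0.056], TCP at [650.006, -0.043, 233.592] pointing down, gripper open.
Joint ranges: [-2.53, 2.53], [-0.31, 2.02], [-1.57, 1.55], [0.28, 2.44], [-1.29, 4.43], [0.15, 1.84], [-2.92, 2.92]. Speed limits (rad/s): [2.57, 2.57, 3.14, 3.14, 3.14, 3.14, 3.14].

## Interface

Orientations are given as a unit quaternion [x, y, z, w].
In Python, from cell import bot, eyes gives the robot as it stands.
- The arm moves only by the tool arm_command, never from a script. Its argument "rows" is a list of rows, each an object of numbers: "tx", "ty", "tz": the shift along the tool's x, y, z in m; "ax", "ay", "az": the turn, a rotation vector about the tool's x, y, z in rad; "claw": the closure, from 0 (fully open) to 1 (shut). In form: [{"tx": .., "ty": .., "tz": .., "ax": .., "ay": .., "az": .., "claw": ..}, ...]. A call has 1 to 5 rows; each row shifts and turns the commanded pose from where the row before left it, along the tool's axes as they then stand; what a row does not reach is not made up. A row lasts 1/12 s, in which the tool goes at most 41.7 mm and 7.16 degrees, less where a joint would pass 70% of its speed; a pose out of reach is approached as far as the arm can. A call is refused whole if a number of a shift passes 0.0417 or a number of a turn 0.125, either way. A call with a gripper value outside its range is refused whole. The fingers move at their own pace and stop on an object; the grip force is fixed at half the most. Time passes only in rows, so rows that do not move let the fingers close. It gives the time, the measured TCP pose, the force, the opening and the grip force at its end, in the units of the state.
- bot.get_state(): the state, without advancing time (a new reading comes with each control period).
- eyes.snapshot(name): name is "scene" or "side" or "wrist"; returns a dict with "image" (384x512x3 uint8, red, green, blue), "vfov" (degrees; the focal length in pixels is half the picture's height over the tangent of half this angle, whatever the lens; pixels are square), "cx", "cy" (the principal point, pixels), "dist_coeffs" ([k1, k2, p1, p2, k3] as OpenCV has them; the pictures are not rectified), "cam_to_world" (4x4, takes a point from camera to world coordinates). Camera axes: x right, y down, z forward; pixel columns grow to the right and rows downward; lengths in mm; the calibration is good to about 2 mm. A picture is of the moment at which its call begins. There is no depth.
- bot.finish_job(): hands the job in; it is judged then, once.
Trained networks look in a picture, given as the dict that the camera call returned (one of the last four; its "shot" number tells which), for a name from the list of things; names that differ only in an ending like _2 or _b are one class to them, and where a whole thing is asked for, a point or a joint stands for the part that bears it (a point fixed in the world has none). Each returns a list of dicts, best first, with "score" (0 to 1); they miss things now and then, are a little off and sometimes report something else, mostly with a low value. They report only what shows in the picture. A call takes as long as a camera call.
- eyes.cut_out(picture, query): "mask" (384x512 bool, what is visible of it) and "bbox" ([left, top, right, bottom] in pixels, round what is visible of it).
- eyes.mark_of(picture, query): "centre" ([column, row] in pixels: a listed point, or the origin of a listed thing).
The state is a dict: "time_s": time; "q": joint angles; "dq": joint speeds; "joint_torque": joint torques, N m; "position": TCP position; "tool_rot": TCP orientation; "contact_force": force on the tool from outside, world axes, zero at the start; "ft_torque": the same for the moment, N m; "width": finger opening in mm; "grasp_force": force on a finger pad.
Only numpy, scipy, OpenCV 4.12 (cv2) and the standard library are available. Lean on these libraries where they do the work, as an engineer would, in place of code of your own. Each camera call takes 0.05 s, during which the arm holds its last target. There are 200 camera calls.

## Task

Fit the blue dough blade to the white bench kneader. First press the red brake paddle on the machine's front all the way down so that it stays down and holds the drive shaft; then pick up the blade by its bar grip, lower it over the shaft in the middle of the clear bowl, turned so that the splines mesh, and push it fully home against the sprung seal collar. Finish while still holding it: the program ends with the gripper on the blade, pressing it down upright with the collar at its stop, so that I can put the retaining screw in; leave the other things on the table where they are.

Things in the scene. Friction and masses are not known exactly. Their poses are not given: they have to be found in the camera images.
- kneader: fixed bench kneader: white housing 190 x 190 mm, 82 mm high, under a clear round bowl (rim 160 mm above the table, 158 mm wide inside, 166 outside; floor 92 mm above the table; two grey lugs at its +y and -y sides, to 109 mm from the middle). Origin on the table under the bowl's middle, z up; its front (red paddle, dial) faces its own -x
- brake_pad_top (a point): middle of the red brake paddle's upper face (tread 34 mm long, 62 wide) in front of the machine; the hinge, 63 mm away, runs along the machine's y, 105 mm in front of the bowl's middle, 55 mm above the table. Up, the paddle rises 17 degrees away from the machine, this point 79 mm above the table; down, it slopes down about 7 degrees, this point 53 mm above the table
- brake (a joint): angle of the brake paddle in rad: 0 up (brake off, shaft turns freely), about 0.42 pressed down to its stop (brake on, shaft held). Its over-centre spring resists with about 11 N at the middle of the tread, falling to nothing half way down, then snaps it down and keeps it there
- shaft_top (a point): vertical drive shaft amid the bowl: this point is on its axis at the top of the splines, 136 mm above the table, and turns with it. Four splines like a plus sign (two steel bars 22 x 9 mm crossing, along this point's x and y) reach down to the bowl floor; a round brass pilot pin, 9 mm thick with a cone tip, stands 14 mm above them. The start angle varies
- collar (a joint): travel in m of the black sprung seal collar (41 mm across) round the foot of the shaft: 0 up (its top is 28 mm below the top of the splines), 0.008 pressed down to its stop (36 mm below). The spring pushes back with 5 N at 0 and 10 N at the stop, more than the blade's weight
- blade: loose dough blade, 0.22 kg, standing on its hub: blue hub 40 mm thick, two steel wings at the foot (to 62 mm from the axis). Origin: hub axis, underside; z up. Bar grip on top: 52 mm along x, 24 mm along y, 86 to 122 mm above the underside. Plus-shaped bore from below, 56 mm deep, bars 24.4 x 11.4 mm along x and y (1.2 mm clear of the splines): meshes at any quarter turn, within 5 degrees
- dough_scraper: bystander: steel dough scraper with wooden grip, 99 x 126 x 20 mm, lying
- flour_brush: bystander: wooden flour brush, 197 x 39 x 46 mm, on its bristles
- soap_bottle: bystander: white soap bottle with a plain label, standing, 48 x 68 mm, 160 mm high

How it is judged:
By the outcome, as a careful person would: the job done as asked, in the order asked, and still so for the second after the job is handed in, while the arm keeps its last pose, push and grip.
It also fails if it takes over 56 s, if anything falls off the work surface, if the arm or the gripper's body presses on something with over 40 N, if the wrist force passes 120 N, or if a joint passes its speed limit or range.

## Working session

There is one attempt and no reset: what is moved stays moved. The work goes in short steps, Python scripts to look and compute and a tool call to move; the robot and the scene stay as the last step left them, time stands still between calls to the robot, and variables do not carry over. Pictures are saved under pics/ and viewed, at most 11 in all, crops included, and the job is handed in when it is done.

Besides the shell and the picture viewer there is one more tool, called after ">>>" as name(argument=value, ...) on one line, values as JSON. arm_command: Moves the arm, as the interface text tells. Its arguments: {"type":"object","properties":{"rows":{"type":"array"}},"required":["rows"]}

```bash
mkdir -p pics; cat > h.py <<'E'
import numpy as np, cv2
from cell import bot, eyes
from scipy.spatial.transform import Rotation as R
def K(p):
    f=192/np.tan(np.radians(p["vfov"])/2); return np.array([[f,0,p["cx"]],[0,f,p["cy"]],[0,0,1]])
def ray(p,uv):
    n=cv2.undistortPoints(np.array([[uv]],float),K(p),np.array(p["dist_coeffs"],float))[0,0]
    T=np.array(p["cam_to_world"]); return T[:3,3],T[:3,:3]@np.array([n[0],n[1],1])
def at_z(p,uv,z):
    o,d=ray(p,uv); return o+d*(z-o[2])/d[2]
def proj(p,X):
    T=np.linalg.inv(np.array(p["cam_to_world"])); rv=cv2.Rodrigues(T[:3,:3])[0]
    return cv2.projectPoints(np.array(X,float).reshape(-1,1,3),rv,T[:3,3],K(p),np.array(p["dist_coeffs"],float))[0][:,0]
def tri(rs):
    A=0;b=0
    for o,d in rs:
        d=d/np.linalg.norm(d);P=np.eye(3)-np.outer(d,d);A=A+P;b=b+P@o
    return np.linalg.solve(A,b)
def save(p,n,s=1.5): cv2.imwrite("pics/"+n,cv2.resize(p["image"][:,:,::-1],None,fx=s,fy=s,interpolation=cv2.INTER_CUBIC))
E
python3 - <<'E'
from h import *
np.set_printoptions(precision=1,suppress=True)
P={}
for n in("scene","side","wrist"):
    p=P[n]=eyes.snapshot(n)
    print(n,np.array(p["cam_to_world"])[:3,3])
    for q in("kneader","brake_pad_top","shaft_top","blade","dough_scraper","flour_brush","soap_bottle"):
        z={"brake_pad_top":79,"shaft_top":136}.get(q,0)
        for m in eyes.mark_of(p,q)[:2]: print(q,round(m["score"],2),np.array(m["centre"]),at_z(p,m["centre"],z))
im=np.vstack([P["scene"]["image"],P["side"]["image"]])
cv2.imwrite("pics/a.png",cv2.resize(np.hstack([P["scene"]["image"],P["side"]["image"]]),(800,300))[:,:,::-1])
save(P["scene"],"s.png");save(P["side"],"d.png");save(P["wrist"],"w.png")
E
```

```text
scene [ 251.  -866.1  713.6]
kneader 0.84 [227.3 156.1] [609.3 158.5   0. ]
brake_pad_top 0.77 [181.4 149.5] [447.6 134.   79. ]
shaft_top 0.44 [228.1 125.1] [605.6 131.4 136. ]
blade 0.6 [286.5 212.3] [ 666.7 -181.1    0. ]
dough_scraper 0.62 [218.8 317.4] [ 373.9 -428.4    0. ]
flour_brush 0.65 [305.4 318.2] [ 546.6 -502.8    0. ]
flour_brush 0.16 [228.5 122.3] [698.6 387.3   0. ]
soap_bottle 0.76 [297.  174.9] [783.4 -30.6   0. ]
side [  300.2 -1226.4   868.1]
kneader 0.62 [230.7 165.3] [606.5 169.4   0. ]
brake_pad_top 0.67 [184.4 160.8] [443.7 116.   79. ]
shaft_top 0.74 [186.5 159.3] [440.9  25.8 136. ]
shaft_top 0.59 [230.8 132.8] [608.1 148.8 136. ]
blade 0.62 [282.6 221.9] [ 673.7 -183.7    0. ]
blade 0.54 [196.8 307.9] [ 371.9 -435.8    0. ]
dough_scraper 0.82 [196.5 305. ] [ 373.  -426.5    0. ]
flour_brush 0.6 [272.6 311.4] [ 540.5 -499.     0. ]
soap_bottle 0.88 [302.  185.8] [794.6 -25.    0. ]
wrist [650.   78.5 385. ]
kneader 0.55 [227.4  58.7] [605.4 151.9   0. ]
brake_pad_top 0.69 [65.9 62.1] [441.6 138.1  79. ]
shaft_top 0.95 [208.8  30.3] [606.4 148.1 136. ]
blade 0.91 [268.5 283.3] [ 660.5 -180.5    0. ]
soap_bottle 0.64 [360.3 188.1] [793.6 -21.3   0. ]
```

View pics/s.png

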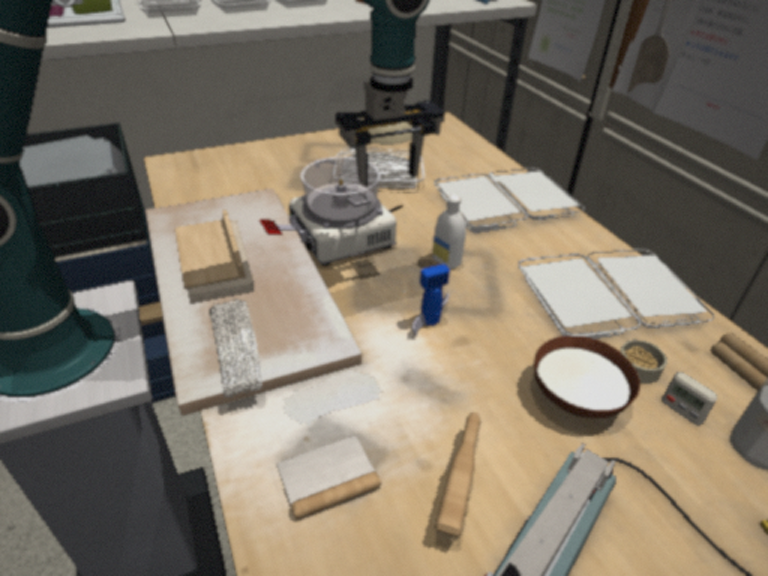

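View pics/w.png

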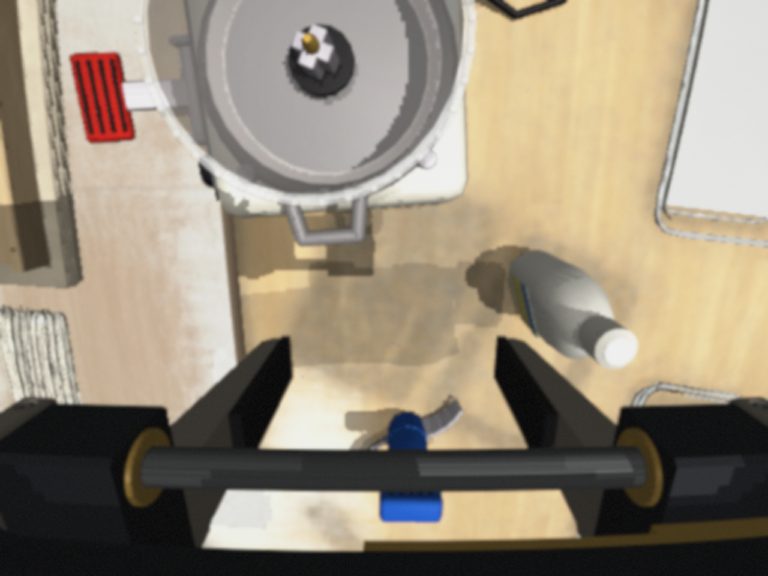

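The scene view shows the kneader with its red paddle at the left, at about (270,228). The blue blade is at (433,295), and a wooden block stands near the paddle at (215,255). In the wrist view the splines are at (318,50) and the paddle at (102,97). I'll check the block's height before pressing.

```bash
python3 - <<'E'
from h import *
np.set_printoptions(precision=3,suppress=True)
s=bot.get_state();print(s["position"],R.from_quat(s["tool_rot"]).as_matrix(),s["width"],s["contact_force"])
a=eyes.snapshot("scene");b=eyes.snapshot("side")
for n in("brake_pad_top","shaft_top"):
    pass
def crop(p,x,y,w,h,s): return cv2.resize(p["image"][y:y+h,x:x+w,::-1],None,fx=s,fy=s,interpolation=cv2.INTER_CUBIC)
cv2.imwrite("pics/c.png",np.hstack([crop(a,90,120,130,130,3),crop(b,90,120,130,130,3)]))
w=eyes.snapshot("wrist")
p=np.array([441.6,138,79]);
print(np.array(w["cam_to_world"]))
E
```

```text
[650.017  -0.048 233.628] [[ 0.  1.  0.]
 [ 1. -0. -0.]
 [-0.  0. -1.]] 91.79522863476303 [0.384 0.401 0.333]
[[  1.     -0.     -0.    649.984]
 [ -0.001  -0.961  -0.278  78.528]
 [ -0.      0.278  -0.961 384.995]
 [  0.      0.      0.      1.   ]]
```

View pics/c.png

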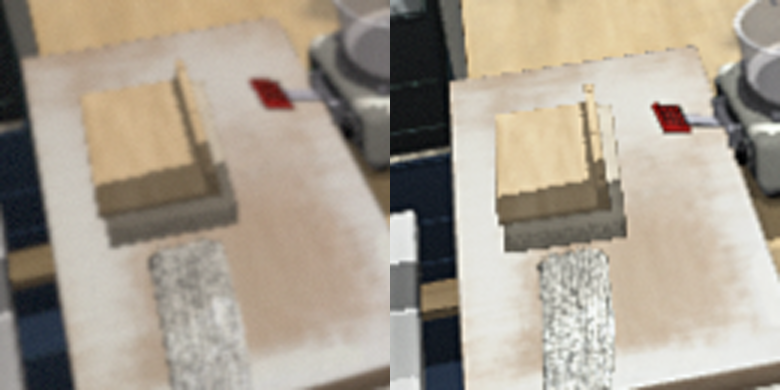

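```bash
python3 - <<'E'
from h import *
np.set_printoptions(precision=1,suppress=True)
a=eyes.snapshot("scene");b=eyes.snapshot("side")
for u,v in(((180,62),(198,87)),((82,95),(107,117)),((98,213),(108,220))):
    print(tri([ray(a,(90+u[0]/3,120+u[1]/3)),ray(b,(90+v[0]/3,120+v[1]/3))]))
print(tri([ray(p,eyes.mark_of(p,"brake_pad_top")[0]["centre"]) for p in (a,b)]))
for i,p in enumerate((a,b)):
  for z in (100,130,160): print(i,z,at_z(p,(90+(180 if i==0 else 198)/3,120+(62 if i==0 else 87)/3),z))
E
```

```text
[363.4 196.3  94.5]
[259.5 226.7  59. ]
[247.    3.7  67.6]
[450.4 187.9  45.9]
0 100 [362.6 187.5 100. ]
0 130 [357.2 135.9 130. ]
0 160 [351.7  84.4 160. ]
1 100 [362.7 185.4 100. ]
1 130 [360.3 130.3 130. ]
1 160 [357.9  75.2 160. ]
```

>>> arm_command(rows=[{"tx": 0.02,"ty": -0.03,"claw": 1},{"tx": 0.02,"ty": -0.03,"claw": 1},{"tx": 0.02,"ty": -0.03,"claw": 1},{"tx": 0.02,"ty": -0.03,"claw": 1},{"tx": 0.02,"ty": -0.03,"claw": 1}])

```text
invalid input
```

>>> arm_command(rows=[{"tx": 0.02,"ty": -0.03,"claw": 1},{"tx": 0.018,"ty": -0.0285,"claw": 1},{"az": -0.12,"claw": 1},{"az": -0.12,"claw": 1},{"az": -0.12,"claw": 1}])

```text
invalid input
```

>>> arm_command(rows=[{"az": -0.12,"claw": 1},{"az": -0.12,"claw": 1},{"az": -0.12,"claw": 1},{"az": -0.12,"claw": 1},{"az": -0.12,"claw": 1}])

```text
invalid input
```

>>> arm_command(rows=[{"az": -0.12,"claw": 1},{"az": -0.12,"claw": 1},{"az": -0.12,"claw": 1},{"az": -0.12,"claw": 1},{"az": -0.0108,"claw": 1}])

```text
invalid input
```

```bash
python3 - <<'E'
from h import *
np.set_printoptions(precision=2,suppress=True)
w=eyes.snapshot("wrist");save(w,"w2.png")
s=bot.get_state();print(s["time_s"],s["position"],R.from_quat(s["tool_rot"]).as_matrix(),s["width"],s["contact_force"])
for q,z in(("brake_pad_top",79),("shaft_top",136),("kneader",0)):
    for m in eyes.mark_of(w,q)[:2]: print(q,m["score"],m["centre"],at_z(w,m["centre"],z))
E
```

```text
1.6 [649.98  -0.05 233.57] [[ 0.  1. -0.]
 [ 1. -0. -0.]
 [-0. -0. -1.]] 92.07768882995036 [-0.05  0.63 -0.12]
brake_pad_top 0.9 [64.8, 62.7] [440.24 137.53  79.  ]
shaft_top 0.8 [207.9, 29.0] [605.67 149.07 136.  ]
kneader 0.56 [228.9, 60.0] [607.25 150.28   0.  ]
```

View pics/w2.png

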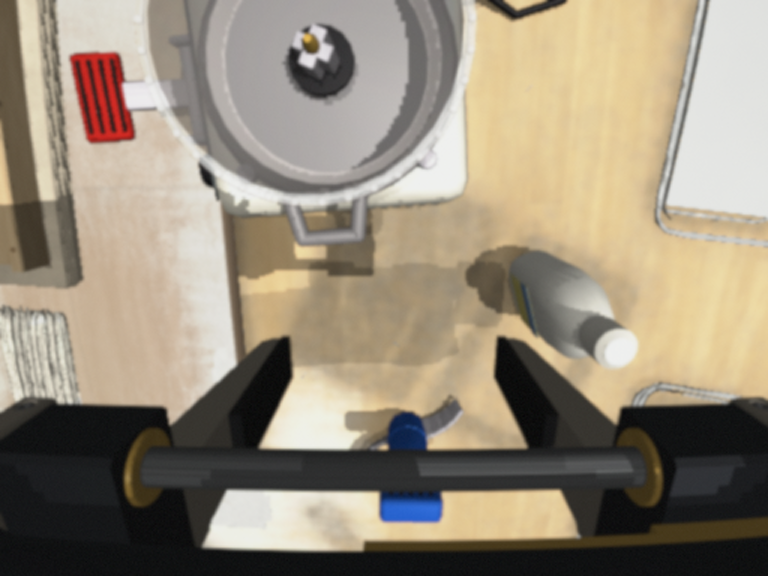

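The arm has not moved, so the picture is the same as before. The rows were refused, probably because every field has to be given.

>>> arm_command(rows=[{"tx": 0.02,"ty": -0.03,"tz": 0,"ax": 0,"ay": 0,"az": 0,"claw": 1},{"tx": 0.02,"ty": -0.03,"tz": 0,"ax": 0,"ay": 0,"az": 0,"claw": 1},{"tx": 0.02,"ty": -0.03,"tz": 0,"ax": 0,"ay": 0,"az": 0,"claw": 1},{"tx": 0.02,"ty": -0.03,"tz": 0,"ax": 0,"ay": 0,"az": 0,"claw": 1},{"tx": 0.02,"ty": -0.03,"tz": 0,"ax": 0,"ay": 0,"az": 0,"claw": 1}])

```text
time_s: 2.17
position: [498.5, 100.7, 233.6]
tool_rot: [0.707, 0.707, 0.0, 0.0]
contact_force: [0.2, 0.3, -0.3]
width: 60.4
grasp_force: 0.0
```

>>> arm_command(rows=[{"tx": 0.02,"ty": -0.03,"tz": 0,"ax": 0,"ay": 0,"az": 0,"claw": 1},{"tx": 0.018,"ty": -0.0285,"tz": 0,"ax": 0,"ay": 0,"az": 0,"claw": 1},{"tx": 0,"ty": 0,"tz": 0,"ax": 0,"ay": 0,"az": -0.12,"claw": 1},{"tx": 0,"ty": 0,"tz": 0,"ax": 0,"ay": 0,"az": -0.12,"claw": 1},{"tx": 0,"ty": 0,"tz": 0,"ax": 0,"ay": 0,"az": -0.12,"claw": 1}])

```text
time_s: 2.58
position: [441.1, 138.5, 234.1]
tool_rot: [0.566, 0.824, 0.0, 0.0]
contact_force: [0.7, -0.0, 0.3]
width: 27.4
grasp_force: 0.0
```

>>> arm_command(rows=[{"tx": 0,"ty": 0,"tz": 0,"ax": 0,"ay": 0,"az": -0.12,"claw": 1},{"tx": 0,"ty": 0,"tz": 0,"ax": 0,"ay": 0,"az": -0.12,"claw": 1},{"tx": 0,"ty": 0,"tz": 0,"ax": 0,"ay": 0,"az": -0.12,"claw": 1},{"tx": 0,"ty": 0,"tz": 0,"ax": 0,"ay": 0,"az": -0.12,"claw": 1},{"tx": 0,"ty": 0,"tz": 0,"ax": 0,"ay": 0,"az": -0.12,"claw": 1}])

```text
time_s: 3.0
position: [441.6, 138.0, 233.8]
tool_rot: [0.298, 0.955, 0.0, 0.0]
contact_force: [0.8, -0.0, -0.4]
width: 0.2
grasp_force: 0.0
```

>>> arm_command(rows=[{"tx": 0,"ty": 0,"tz": 0,"ax": 0,"ay": 0,"az": -0.12,"claw": 1},{"tx": 0,"ty": 0,"tz": 0,"ax": 0,"ay": 0,"az": -0.12,"claw": 1},{"tx": 0,"ty": 0,"tz": 0,"ax": 0,"ay": 0,"az": -0.12,"claw": 1},{"tx": 0,"ty": 0,"tz": 0,"ax": 0,"ay": 0,"az": -0.12,"claw": 1},{"tx": 0,"ty": 0,"tz": 0,"ax": 0,"ay": 0,"az": -0.12,"claw": 1}])

```text
time_s: 3.42
position: [441.6, 138.0, 233.8]
tool_rot: [0.002, 1.0, 0.0, 0.0]
contact_force: [0.4, 0.5, -0.2]
width: 0.2
grasp_force: 0.0
```

```bash
python3 - <<'E'
from h import *
np.set_printoptions(precision=2,suppress=True)
w=eyes.snapshot("wrist");save(w,"w3.png")
s=bot.get_state();print(s["time_s"],s["position"],R.from_quat(s["tool_rot"]).as_matrix(),s["width"],s["contact_force"])
for q,z in(("brake_pad_top",79),("shaft_top",136),("kneader",0)):
    for m in eyes.mark_of(w,q)[:2]: print(q,m["score"],m["centre"],at_z(w,m["centre"],z))
E
```

```text
3.4667 [441.58 137.96 233.75] [[-1. -0.  0.]
 [-0.  1. -0.]
 [-0. -0. -1.]] 0.5711428106245063 [ 0.74 -0.06 -0.05]
brake_pad_top 0.93 [261.4, 186.3] [440.26 137.52  79.  ]
brake_pad_top 0.5 [272.5, 338.9] [660.06 151.72  79.  ]
shaft_top 0.49 [268.0, 341.1] [607.81 144.04 136.  ]
```

View pics/w3.png

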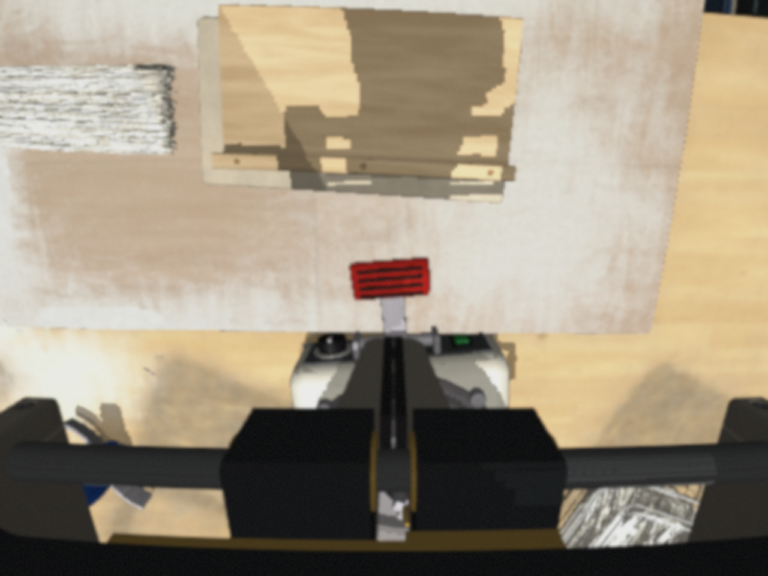

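The paddle is centred at (391,279) under the closed fingers, at about (440,138), and nothing is in the way. Next I press it.

>>> arm_command(rows=[{"tx": 0.001,"ty": 0,"tz": 0.04,"ax": 0,"ay": 0,"az": 0,"claw": 1},{"tx": 0,"ty": 0,"tz": 0.04,"ax": 0,"ay": 0,"az": 0,"claw": 1},{"tx": 0,"ty": 0,"tz": 0.03,"ax": 0,"ay": 0,"az": 0,"claw": 1},{"tx": 0,"ty": 0,"tz": 0.015,"ax": 0,"ay": 0,"az": 0,"claw": 1},{"tx": 0,"ty": 0,"tz": 0.005,"ax": 0,"ay": 0,"az": 0,"claw": 1}])

```text
time_s: 4.03
position: [438.7, 137.4, 101.0]
tool_rot: [0.007, 1.0, -0.001, -0.002]
contact_force: [-1.5, 0.2, 3.8]
width: 0.3
grasp_force: 1.9
```

>>> arm_command(rows=[{"tx": 0,"ty": 0,"tz": 0.005,"ax": 0,"ay": 0,"az": 0,"claw": 1},{"tx": 0,"ty": 0,"tz": 0.005,"ax": 0,"ay": 0,"az": 0,"claw": 1},{"tx": 0,"ty": 0,"tz": 0.005,"ax": 0,"ay": 0,"az": 0,"claw": 1},{"tx": 0,"ty": 0,"tz": 0.005,"ax": 0,"ay": 0,"az": 0,"claw": 1},{"tx": 0,"ty": 0,"tz": 0.005,"ax": 0,"ay": 0,"az": 0,"claw": 1}])

```text
time_s: 4.45
position: [441.6, 138.3, 79.4]
tool_rot: [0.006, 1.0, 0.0, 0.001]
contact_force: [-0.8, 0.0, -1.1]
width: 0.2
grasp_force: 0.0
```

>>> arm_command(rows=[{"tx": 0,"ty": 0,"tz": 0.003,"ax": 0,"ay": 0,"az": 0,"claw": 1},{"tx": 0,"ty": 0,"tz": 0.002,"ax": 0,"ay": 0,"az": 0,"claw": 1},{"tx": 0,"ty": 0,"tz": 0,"ax": 0,"ay": 0,"az": 0,"claw": 1}])

```text
time_s: 4.7
position: [440.6, 138.0, 73.4]
tool_rot: [0.006, 1.0, -0.0, -0.0]
contact_force: [-0.8, -0.1, -0.6]
width: 0.6
grasp_force: 0.0
```

>>> arm_command(rows=[{"tx": 0,"ty": 0,"tz": 0.002,"ax": 0,"ay": 0,"az": 0,"claw": 1},{"tx": 0,"ty": 0,"tz": 0.002,"ax": 0,"ay": 0,"az": 0,"claw": 1},{"tx": 0,"ty": 0,"tz": 0,"ax": 0,"ay": 0,"az": 0,"claw": 1}])

```text
time_s: 4.95
position: [441.0, 138.1, 71.5]
tool_rot: [0.006, 1.0, -0.0, 0.0]
contact_force: [-6.0, -2.6, 23.3]
width: 0.6
grasp_force: 12.0
```

The paddle is at its stop, with 23 N on the tool. I back off and look at the paddle and the shaft from above.

>>> arm_command(rows=[{"tx": 0,"ty": 0,"tz": -0.04,"ax": 0,"ay": 0,"az": 0,"claw": 1},{"tx": 0,"ty": 0,"tz": -0.04,"ax": 0,"ay": 0,"az": 0,"claw": 1},{"tx": 0,"ty": 0,"tz": -0.04,"ax": 0,"ay": 0,"az": 0,"claw": 1},{"tx": 0,"ty": 0,"tz": -0.04,"ax": 0,"ay": 0,"az": 0,"claw": 1},{"tx": 0,"ty": 0,"tz": -0.04,"ax": 0,"ay": 0,"az": 0,"claw": 1}])

```text
time_s: 5.37
position: [440.1, 137.9, 271.8]
tool_rot: [0.005, 1.0, 0.0, 0.0]
contact_force: [0.5, -0.2, 0.3]
width: 0.4
grasp_force: 0.0
```

>>> arm_command(rows=[{"tx": -0.033,"ty": 0.002,"tz": -0.01,"ax": 0,"ay": 0,"az": 0,"claw": 0},{"tx": -0.033,"ty": 0.002,"tz": -0.01,"ax": 0,"ay": 0,"az": 0,"claw": 0},{"tx": -0.033,"ty": 0.002,"tz": -0.01,"ax": 0,"ay": 0,"az": 0,"claw": 0},{"tx": -0.033,"ty": 0.002,"tz": 0,"ax": 0,"ay": 0,"az": 0,"claw": 0},{"tx": -0.033,"ty": 0.002,"tz": 0,"ax": 0,"ay": 0,"az": 0,"claw": 0}])

```text
time_s: 5.78
position: [607.5, 146.1, 300.7]
tool_rot: [0.006, 1.0, 0.0, 0.001]
contact_force: [0.0, 0.6, 0.6]
width: 32.1
grasp_force: 0.0
```

>>> arm_command(rows=[{"tx": 0,"ty": 0,"tz": 0,"ax": 0,"ay": 0,"az": 0,"claw": 0},{"tx": 0,"ty": 0,"tz": 0,"ax": 0,"ay": 0,"az": 0,"claw": 0}])

```text
time_s: 5.95
position: [606.2, 145.9, 298.3]
tool_rot: [0.006, 1.0, -0.0, -0.001]
contact_force: [-0.1, -0.8, 0.3]
width: 44.8
grasp_force: 0.0
```

```bash
python3 - <<'E'
from h import *
np.set_printoptions(precision=2,suppress=True)
w=eyes.snapshot("wrist");np.save("shaft.npy",w,allow_pickle=True)
s=bot.get_state();print(s["time_s"],s["position"],s["width"],s["contact_force"])
for q,z in(("brake_pad_top",53),("shaft_top",136),("kneader",0)):
    for m in eyes.mark_of(w,q)[:2]: print(q,m["score"],m["centre"],at_z(w,m["centre"],z))
u,v=[int(x) for x in proj(w,[605.5,148.5,136])[0]];print(u,v)
c=w["image"][v-50:v+50,u-50:u+50,::-1]
cv2.imwrite("pics/w4.png",np.hstack([cv2.resize(w["image"][:,:,::-1],(400,300)),cv2.resize(c,(300,300),interpolation=cv2.INTER_CUBIC)]))
E
```

```text
6.0 [605.09 146.25 298.7 ] 48.749876162208146 [-1.4   0.54 -0.57]
brake_pad_top 0.95 [252.1, 46.6] [436.57 135.31  53.  ]
shaft_top 0.69 [266.2, 187.6] [608.02 151.07 136.  ]
kneader 0.84 [262.9, 163.1] [601.14 147.97   0.  ]
264 185
```

View pics/w4.png

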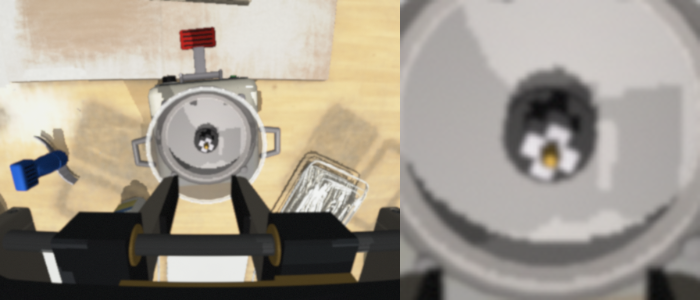

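The paddle is down, at (197,38) in the left panel. The spline plus with its brass pin is at (550,152) in the crop. I go closer to get its angle and centre.

>>> arm_command(rows=[{"tx": 0,"ty": 0.002,"tz": 0.035,"ax": 0,"ay": 0,"az": 0,"claw": 0},{"tx": 0,"ty": 0,"tz": 0.035,"ax": 0,"ay": 0,"az": 0,"claw": 0},{"tx": 0,"ty": 0,"tz": 0.03,"ax": 0,"ay": 0,"az": 0,"claw": 0},{"tx": 0,"ty": 0,"tz": 0,"ax": 0,"ay": 0,"az": 0,"claw": 0},{"tx": 0,"ty": 0,"tz": 0,"ax": 0,"ay": 0,"az": 0,"claw": 0}])

```text
time_s: 6.57
position: [604.4, 148.1, 199.3]
tool_rot: [0.005, 1.0, -0.0, -0.001]
contact_force: [0.5, 0.1, 0.0]
width: 91.5
grasp_force: 0.0
```

```bash
cat > shaft.py <<'E'
from h import *
from scipy.optimize import minimize
np.set_printoptions(precision=2,suppress=True)
s=bot.get_state();print(s["time_s"],s["position"],s["width"],s["contact_force"])
p=eyes.snapshot("wrist")
for q,z in(("shaft_top",136),("kneader",0)):
    for m in eyes.mark_of(p,q)[:2]: print(q,m["score"],m["centre"],at_z(p,m["centre"],z))
# rectified top view at z=136, 0.25 mm/px, 60 mm square round guess
c0=np.array([606.,148.5]);g=np.arange(-30,30,.25)
X,Y=np.meshgrid(c0[0]+g,c0[1]+g)
uv=proj(p,np.stack([X,Y,0*X+136],-1).reshape(-1,3)).reshape(X.shape+(2,)).astype(np.float32)
I=cv2.remap(p["image"],uv[...,0],uv[...,1],cv2.INTER_LINEAR)
G=cv2.cvtColor(I,cv2.COLOR_RGB2GRAY).astype(float)
def score(x,y,a):
    dx,dy=X-x,Y-y;c,sn=np.cos(a),np.sin(a);A=abs(c*dx+sn*dy);B=abs(-sn*dx+c*dy);r=np.hypot(dx,dy)
    M=((A<11)&(B<4.5))|((B<11)&(A<4.5));pin=r<4.5
    O=(r<12.5)&~M
    return G[M&~pin].mean()-G[O].mean()
best=max(((score(x,y,np.radians(a)),x,y,a) for x in np.arange(600,613,1) for y in np.arange(142,156,1) for a in range(0,90,5)))
best=max(((score(x,y,np.radians(a)),x,y,a) for x in np.arange(best[1]-1.5,best[1]+1.6,.5) for y in np.arange(best[2]-1.5,best[2]+1.6,.5) for a in np.arange(best[3]-6,best[3]+6.1,1)))
print("fit",best)
J=I.copy()
k=lambda x,y:(int((x-c0[0]+30)*4),int((y-c0[1]+30)*4))
a=np.radians(best[3])
for t in range(4):
    q=a+t*np.pi/2
    for sgn in(-1,1):
        e=np.array([np.cos(q),np.sin(q)]);n=np.array([-e[1],e[0]])*4.5*sgn;cc=np.array(best[1:3])
        cv2.line(J,k(*(cc+n+4.5*e)),k(*(cc+n+11*e)),(255,0,0),1)
cv2.imwrite("pics/rect.png",np.hstack([cv2.resize(x,(390,390))[:,:,::-1] for x in(I,J)]))
E
python3 shaft.py
```

```text
6.5667 [604.44 148.11 199.32] 91.48727705541349 [0.52 0.13 0.01]
shaft_top 0.94 [264.2, 216.3] [605.52 149.88 136.  ]
kneader 0.56 [260.4, 179.9] [605.24 146.17   0.  ]
fit (np.float64(75.36868581055079), np.float64(605.0), np.float64(148.0), np.float64(66.0))
```

View pics/rect.png

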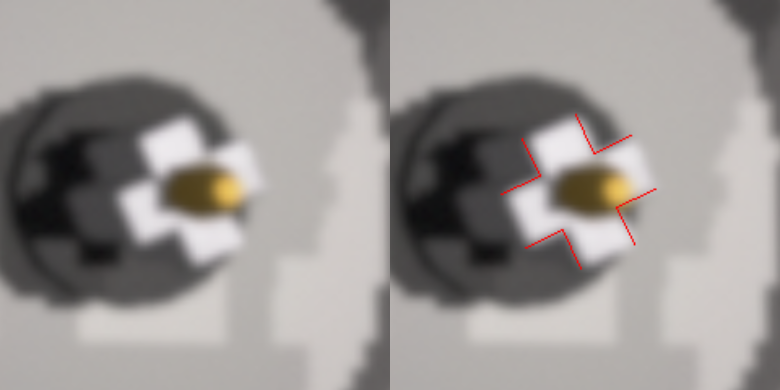

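The red fit lies on the white splines. The shaft is at about (605.2,147.8) with the cross at 67° in world. Next is the blade.

>>> arm_command(rows=[{"tx": -0.006,"ty": -0.035,"tz": -0.012,"ax": 0,"ay": 0,"az": 0,"claw": 0},{"tx": -0.006,"ty": -0.037,"tz": -0.01,"ax": 0,"ay": 0,"az": 0,"claw": 0},{"tx": -0.006,"ty": -0.037,"tz": -0.01,"ax": 0,"ay": 0,"az": 0,"claw": 0},{"tx": -0.006,"ty": -0.037,"tz": -0.01,"ax": 0,"ay": 0,"az": 0,"claw": 0},{"tx": -0.006,"ty": -0.037,"tz": -0.008,"ax": 0,"ay": 0,"az": 0,"claw": 0}])

```text
time_s: 7.13
position: [634.9, -36.8, 253.4]
tool_rot: [0.005, 1.0, -0.0, 0.003]
contact_force: [1.1, -0.2, 0.0]
width: 91.7
grasp_force: 0.0
```

>>> arm_command(rows=[{"tx": -0.007,"ty": -0.037,"tz": 0,"ax": 0,"ay": 0,"az": 0,"claw": 0},{"tx": -0.007,"ty": -0.037,"tz": 0,"ax": 0,"ay": 0,"az": 0,"claw": 0},{"tx": -0.007,"ty": -0.037,"tz": 0,"ax": 0,"ay": 0,"az": 0,"claw": 0},{"tx": -0.007,"ty": -0.035,"tz": 0,"ax": 0,"ay": 0,"az": 0,"claw": 0},{"tx": 0,"ty": 0,"tz": 0,"ax": 0,"ay": 0,"az": 0,"claw": 0}])

```text
time_s: 7.55
position: [660.2, -192.3, 251.9]
tool_rot: [0.011, 1.0, -0.003, 0.002]
contact_force: [-1.2, -0.2, 1.0]
width: 91.6
grasp_force: 0.0
```

```bash
python3 - <<'E'
from h import *
np.set_printoptions(precision=2,suppress=True)
s=bot.get_state();print(s["time_s"],s["position"],s["q"],s["width"])
p=eyes.snapshot("wrist")
for m in eyes.mark_of(p,"blade")[:2]: print(m["score"],m["centre"],at_z(p,m["centre"],0))
m=eyes.cut_out(p,"blade")[0];print(m["score"],m["bbox"])
c0=np.array([661.,-181]);g=np.arange(-75,75,.5)
def rect(z):
    X,Y=np.meshgrid(c0[0]+g,c0[1]+g)
    uv=proj(p,np.stack([X,Y,0*X+z],-1).reshape(-1,3)).reshape(X.shape+(2,)).astype(np.float32)
    return cv2.remap(p["image"],uv[...,0],uv[...,1],cv2.INTER_LINEAR)
A,B=rect(122),rect(0)
cv2.imwrite("pics/bl.png",np.hstack([cv2.resize(x,(390,390))[:,:,::-1] for x in(A,B)]))
E
```

```text
7.55 [ 660.22 -192.26  251.9 ] [ 0.33  0.52 -0.14  1.48  0.08  1.14  1.72] 91.60503174325723
0.65 [268.6, 172.6] [ 663.45 -183.69    0.  ]
0.6 [242.2, 137.4, 299.0, 222.8]
```

View pics/bl.png

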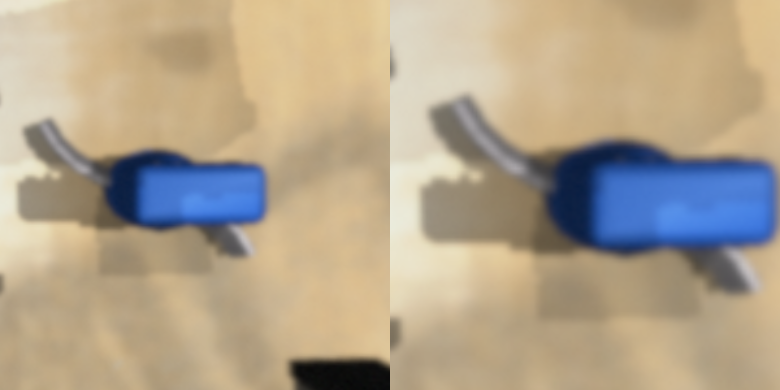

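The left panel is rectified at z = 122. It shows the grip bar centred at (201,194), 49 x 22 mm, lying nearly along world x. I'll fit it and get the remaining offset.

```bash
cat > bar.py <<'E'
from h import *
np.set_printoptions(precision=2,suppress=True)
def bar(z,c0,show=None):
    s=bot.get_state();p=eyes.snapshot("wrist");g=np.arange(-60,60,.25)
    X,Y=np.meshgrid(c0[0]+g,c0[1]+g)
    uv=proj(p,np.stack([X,Y,0*X+z],-1).reshape(-1,3)).reshape(X.shape+(2,)).astype(np.float32)
    I=cv2.remap(p["image"],uv[...,0],uv[...,1],cv2.INTER_LINEAR).astype(int)
    M=((I[...,2]>185)&(I[...,2]-I[...,0]>70)).astype(np.uint8)
    n,l,st,_=cv2.connectedComponentsWithStats(M);i=1+st[1:,4].argmax()
    (x,y),wh,a=cv2.minAreaRect(np.argwhere(l==i)[:,::-1].astype(np.float32))
    yy,xx=np.where(l==i);pa=np.degrees(.5*np.arctan2(2*np.cov(xx,yy)[0,1],np.var(xx)-np.var(yy)))
    t=R.from_quat(s["tool_rot"]).as_matrix()
    c=np.array([c0[0]-60+x/4,c0[1]-60+y/4])
    d=t.T@np.r_[c-s["position"][:2],0]
    print(s["position"],"bar",c,np.array(wh)/4,a,"pca",pa,"tool y ang",np.degrees(np.arctan2(t[1,1],t[0,1])),"shift tool",d)
if __name__=="__main__": bar(122,(663,-181))
E
python3 bar.py
```

```text
[ 660.58 -181.11  251.34] bar [ 664.11 -181.1 ] [16.89 45.14] 88.17203521728516 pca -2.4455921088880666 tool y ang 89.3526559624391 shift tool [-3.53  0.06  0.01]
```

>>> arm_command(rows=[{"tx": -0.003,"ty": 0,"tz": 0.03,"ax": 0,"ay": 0,"az": 0.024,"claw": 0},{"tx": 0,"ty": 0,"tz": 0.035,"ax": 0,"ay": 0,"az": 0,"claw": 0},{"tx": 0,"ty": 0,"tz": 0.035,"ax": 0,"ay": 0,"az": 0,"claw": 0},{"tx": 0,"ty": 0,"tz": 0.03,"ax": 0,"ay": 0,"az": 0,"claw": 0},{"tx": 0,"ty": 0,"tz": 0.015,"ax": 0,"ay": 0,"az": 0,"claw": 0}])

```text
time_s: 8.17
position: [661.4, -178.1, 101.2]
tool_rot: [0.016, 1.0, 0.001, -0.002]
contact_force: [-0.8, 0.3, -0.6]
width: 92.2
grasp_force: 0.0
```

>>> arm_command(rows=[{"tx": 0,"ty": 0,"tz": 0,"ax": 0,"ay": 0,"az": 0,"claw": 0},{"tx": 0,"ty": 0,"tz": 0,"ax": 0,"ay": 0,"az": 0,"claw": 0}])

```text
time_s: 8.33
position: [663.4, -179.3, 104.9]
tool_rot: [0.016, 1.0, 0.0, -0.0]
contact_force: [0.4, 0.4, 0.1]
width: 92.0
grasp_force: 0.0
```

```bash
python3 - <<'E'
from h import *
from bar import bar
bar(122,(663,-181))
p=eyes.snapshot("wrist");save(p,"g.png")
s=bot.get_state();print(s["tool_rot"],s["contact_force"])
E
```

```text
[ 663.39 -179.27  104.86] bar [ 675.75 -182.  ] [16.5 17.5] 90.0 pca -8.367486809734986 tool y ang 88.15743111158493 shift tool [-12.44  -2.33  -0.01]
[ 0.02  1.   -0.    0.  ] [-0.53 -0.71 -0.34]
```

View pics/g.png

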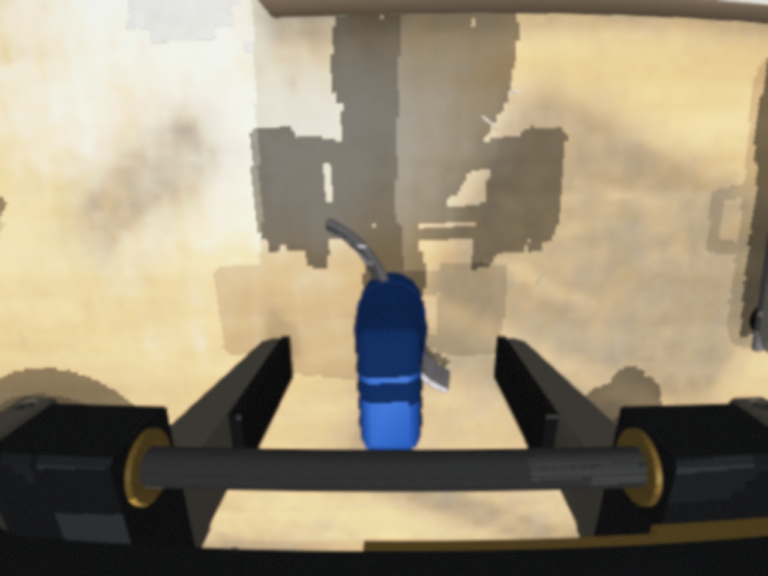

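The bar is at (391,410), between the open fingers (midline at column 393) and aligned with them. I close and lift.

>>> arm_command(rows=[{"tx": 0,"ty": -0.0015,"tz": 0,"ax": 0,"ay": 0,"az": 0,"claw": 0.3},{"tx": 0,"ty": 0,"tz": 0,"ax": 0,"ay": 0,"az": 0,"claw": 0.6},{"tx": 0,"ty": 0,"tz": 0,"ax": 0,"ay": 0,"az": 0,"claw": 1},{"tx": 0,"ty": 0,"tz": 0,"ax": 0,"ay": 0,"az": 0,"claw": 1},{"tx": 0,"ty": 0,"tz": 0,"ax": 0,"ay": 0,"az": 0,"claw": 1}])

```text
time_s: 8.85
position: [663.1, -183.1, 105.0]
tool_rot: [0.018, 1.0, -0.0, 0.0]
contact_force: [0.1, -0.7, 0.7]
width: 60.5
grasp_force: 0.0
```

>>> arm_command(rows=[{"tx": 0,"ty": 0,"tz": 0,"ax": 0,"ay": 0,"az": 0,"claw": 1},{"tx": 0,"ty": 0,"tz": 0,"ax": 0,"ay": 0,"az": 0,"claw": 1},{"tx": 0,"ty": 0,"tz": 0,"ax": 0,"ay": 0,"az": 0,"claw": 1},{"tx": 0,"ty": 0,"tz": 0,"ax": 0,"ay": 0,"az": 0,"claw": 1},{"tx": 0,"ty": 0,"tz": 0,"ax": 0,"ay": 0,"az": 0,"claw": 1}])

```text
time_s: 9.27
position: [663.0, -182.9, 104.5]
tool_rot: [0.017, 1.0, 0.0, -0.0]
contact_force: [0.2, 1.0, 0.7]
width: 27.3
grasp_force: 0.8
```

>>> arm_command(rows=[{"tx": 0,"ty": 0,"tz": 0,"ax": 0,"ay": 0,"az": 0,"claw": 1},{"tx": 0,"ty": 0,"tz": 0,"ax": 0,"ay": 0,"az": 0,"claw": 1},{"tx": 0,"ty": 0,"tz": 0,"ax": 0,"ay": 0,"az": 0,"claw": 1},{"tx": 0,"ty": 0,"tz": 0,"ax": 0,"ay": 0,"az": 0,"claw": 1},{"tx": 0,"ty": 0,"tz": 0,"ax": 0,"ay": 0,"az": 0,"claw": 1}])

```text
time_s: 9.68
position: [663.0, -182.8, 104.5]
tool_rot: [0.017, 1.0, 0.0, -0.0]
contact_force: [0.3, 0.8, 0.3]
width: 23.7
grasp_force: 30.0
```

>>> arm_command(rows=[{"tx": 0,"ty": 0,"tz": -0.01,"ax": 0,"ay": 0,"az": 0,"claw": 1},{"tx": 0,"ty": 0,"tz": -0.03,"ax": 0,"ay": 0,"az": 0,"claw": 1},{"tx": 0,"ty": 0,"tz": -0.04,"ax": 0,"ay": 0,"az": 0,"claw": 1},{"tx": 0,"ty": 0,"tz": -0.04,"ax": 0,"ay": 0,"az": 0,"claw": 1},{"tx": 0,"ty": 0,"tz": -0.04,"ax": 0,"ay": 0,"az": 0,"claw": 1}])

```text
time_s: 10.1
position: [662.3, -183.0, 266.5]
tool_rot: [0.017, 1.0, -0.0, -0.0]
contact_force: [1.0, -0.7, -2.4]
width: 23.9
grasp_force: 30.0
```

>>> arm_command(rows=[{"tx": 0,"ty": 0,"tz": -0.02,"ax": 0,"ay": 0,"az": 0,"claw": 1},{"tx": 0,"ty": 0,"tz": -0.005,"ax": 0,"ay": 0,"az": 0,"claw": 1},{"tx": 0,"ty": 0,"tz": 0,"ax": 0,"ay": 0,"az": 0,"claw": 1},{"tx": 0,"ty": 0,"tz": 0,"ax": 0,"ay": 0,"az": 0,"claw": 1}])

```text
time_s: 10.43
position: [662.0, -182.8, 287.9]
tool_rot: [0.017, 1.0, 0.0, -0.001]
contact_force: [-0.5, 0.1, -3.6]
width: 23.9
grasp_force: 30.0
```

```bash
python3 - <<'E'
from h import *
np.set_printoptions(precision=3,suppress=True)
s=bot.get_state();print(s["position"],s["q"],s["width"],s["grasp_force"]);t=R.from_quat(s["tool_rot"]).as_matrix();print(t)
w=eyes.snapshot("wrist")
# blade origin expected at underside = TCP z - 105
for m in eyes.mark_of(w,"blade")[:2]: print(m["score"],m["centre"],at_z(w,m["centre"],s["position"][2]-105))
save(w,"g2.png")
for n in("scene","side"):
    p=eyes.snapshot(n)
    for m in eyes.mark_of(p,"blade")[:1]: print(n,m["score"],m["centre"],proj(p,s["position"]-np.array([0,0,105]))[0])
E
```

```text
[ 661.969 -182.831  287.867] [ 0.316  0.497 -0.14   1.434  0.071  1.218  1.704] 23.91173361695514 29.992672204971313
[[-0.999  0.035 -0.003]
 [ 0.035  0.999  0.   ]
 [ 0.003  0.    -1.   ]]
0.63 [260.5, 202.1] [ 663.586 -184.247  182.867]
scene 0.97 [294.2, 160.4] [290.606 160.431]
side 0.79 [278.1, 165.9] [279.335 168.819]
```

View pics/g2.png

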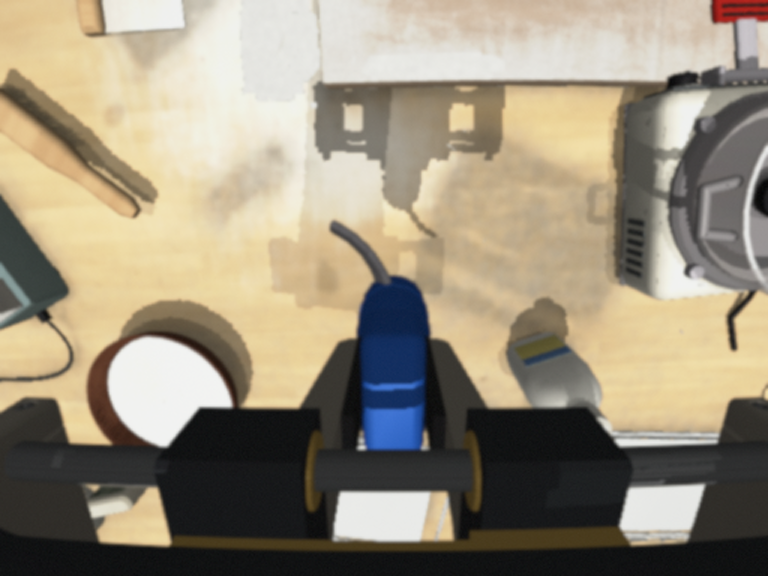

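The blade is held at (393,370) with its wing at (355,245), and it hangs upright. I compare the held blade with its projected model to find any camera bias or grasp offset.

```bash
python3 - <<'E'
from h import *
np.set_printoptions(precision=1,suppress=True)
s=bot.get_state();t=R.from_quat(s["tool_rot"]).as_matrix();o=s["position"]
w=eyes.snapshot("wrist")
L=lambda x,y,z:o+t@np.array([x,y,104.5-z])   # x toward camera, y tool, z above underside
im=w["image"].astype(int);B=(im[...,2]-im[...,0]>50)&(im[...,2]>70)
B[:, :230]=0;B[:,300:]=0
for r in (195,205,215,225,235,245,255,262,270,280,290): 
    c=np.where(B[r])[0]; print(r,(c.min(),c.max(),(c.min()+c.max())/2,im[r,int(c.mean()),2]) if len(c) else None)
print("bar front z86",proj(w,[L(26,-12,86),L(26,12,86)]).ravel(),"z122 front",proj(w,[L(26,-12,122),L(26,12,122)]).ravel(),"back",proj(w,[L(-26,-12,122),L(-26,12,122)]).ravel())
print("hub axis",[proj(w,L(0,0,z))[0] for z in(0,40,80)])
print("hub side tangents z20",proj(w,[L(0,-20,20),L(0,20,20),L(20,0,0)]).ravel())
print("vertical column blue values col 262:",[(r,list(im[r,262])) for r in range(240,304,3)])
E
```

```text
195 (np.int64(246), np.int64(278), np.float64(262.0), np.int64(72))
205 (np.int64(242), np.int64(280), np.float64(261.0), np.int64(74))
215 (np.int64(251), np.int64(275), np.float64(263.0), np.int64(71))
225 (np.int64(243), np.int64(281), np.float64(262.0), np.int64(90))
235 (np.int64(241), np.int64(282), np.float64(261.5), np.int64(95))
245 (np.int64(242), np.int64(282), np.float64(262.0), np.int64(96))
255 (np.int64(241), np.int64(282), np.float64(261.5), np.int64(188))
262 (np.int64(242), np.int64(281), np.float64(261.5), np.int64(96))
270 (np.int64(242), np.int64(282), np.float64(262.0), np.int64(106))
280 (np.int64(242), np.int64(282), np.float64(262.0), np.int64(207))
290 (np.int64(243), np.int64(280), np.float64(261.5), np.int64(202))
bar front z86 [243.7 201.2 280.7 201.1] z122 front [239.4 221.7 285.3 221.6] back [241.7 305.  283.  304.9]
hub axis [array([261.9, 200.3]), array([262. , 214.4]), array([262.2, 234.2])]
hub side tangents z20 [239.9 206.9 284.  206.8 261.9 180.3]
vertical column blue values col 262: [(240, [np.int64(18), np.int64(46), np.int64(95)]), (243, [np.in
[... 381 characters left out ...]
), np.int64(96)]), (267, [np.int64(17), np.int64(46), np.int64(95)]), (270, [np.int64(23), np.int64(53), np.int64(106)]), (273, [np.int64(64), np.int64(115), np.int64(209)]), (276, [np.int64(63), np.int64(116), np.int64(210)]), (279, [np.int64(61), np.int64(114), np.int64(209)]), (282, [np.int64(59), np.int64(112), np.int64(207)]), (285, [np.int64(57), np.int64(109), np.int64(204)]), (288, [np.int64(56), np.int64(109), np.int64(203)]), (291, [np.int64(55), np.int64(107), np.int64(201)]), (294, [np.int64(53), np.int64(106), np.int64(199)]), (297, [np.int64(52), np.int64(103), np.int64(197)]), (300, [np.int64(35), np.int64(50), np.int64(83)]), (303, [np.int64(38), np.int64(39), np.int64(38)])]
```

```bash
python3 - <<'E'
from h import *
w=eyes.snapshot("wrist");im=w["image"].astype(int)
print([(r,int(im[r,252:272,2].mean())) for r in range(176,236)])
E
```

```text
[(176, 132), (177, 131), (178, 130), (179, 128), (180, 126), (181, 123), (182, 118), (183, 107), (184, 92), (185, 82), (186, 76), (187, 75), (188, 75), (189, 77), (190, 79), (191, 78), (192, 74), (193, 72), (194, 71), (195, 70), (196, 71), (197, 71), (198, 71), (199, 71), (200, 72), (201, 72), (202, 72), (203, 73), (204, 72), (205, 71), (206, 70), (207, 69), (208, 69), (209, 69), (210, 69), (211, 69), (212, 70), (213, 70), (214, 70), (215, 70), (216, 71), (217, 71), (218, 71), (219, 72), (220, 72), (221, 74), (222, 78), (223, 81), (224, 86), (225, 89), (226, 91), (227, 93), (228, 93), (229, 94), (230, 95), (231, 95), (232, 96), (233, 96), (234, 96), (235, 95)]
```

Sideways the bias is about 0, and the blade sits about 1.3 mm along -x of the tool. I carry it over the shaft and turn it by 0.367 rad.

>>> arm_command(rows=[{"tx": 0.0035,"ty": 0.017,"tz": 0,"ax": 0,"ay": 0,"az": 0,"claw": 1},{"tx": 0.007,"ty": 0.0335,"tz": 0,"ax": 0,"ay": 0,"az": 0,"claw": 1},{"tx": 0.007,"ty": 0.0335,"tz": 0,"ax": 0,"ay": 0,"az": 0,"claw": 1},{"tx": 0.007,"ty": 0.0335,"tz": 0,"ax": 0,"ay": 0,"az": 0,"claw": 1},{"tx": 0.007,"ty": 0.0335,"tz": 0,"ax": 0,"ay": 0,"az": 0,"claw": 1}])

```text
time_s: 11.25
position: [636.3, -29.6, 289.5]
tool_rot: [0.018, 1.0, 0.0, 0.0]
contact_force: [-0.1, 0.8, -2.0]
width: 23.8
grasp_force: 30.0
```

>>> arm_command(rows=[{"tx": 0.007,"ty": 0.0335,"tz": 0,"ax": 0,"ay": 0,"az": 0,"claw": 1},{"tx": 0.007,"ty": 0.0335,"tz": 0,"ax": 0,"ay": 0,"az": 0,"claw": 1},{"tx": 0.007,"ty": 0.0335,"tz": 0,"ax": 0,"ay": 0,"az": 0,"claw": 1},{"tx": 0.007,"ty": 0.0335,"tz": 0,"ax": 0,"ay": 0,"az": 0,"claw": 1},{"tx": 0.007,"ty": 0.0335,"tz": 0,"ax": 0,"ay": 0,"az": 0,"claw": 1}])

```text
time_s: 11.67
position: [607.2, 139.2, 289.7]
tool_rot: [0.018, 1.0, -0.0, 0.0]
contact_force: [-0.1, 0.2, -1.8]
width: 24.1
grasp_force: 30.0
```

>>> arm_command(rows=[{"tx": 0.003,"ty": 0.01,"tz": 0,"ax": 0,"ay": 0,"az": 0,"claw": 1},{"tx": 0,"ty": 0,"tz": 0,"ax": 0,"ay": 0,"az": 0.09,"claw": 1},{"tx": 0,"ty": 0,"tz": 0,"ax": 0,"ay": 0,"az": 0.09,"claw": 1},{"tx": 0,"ty": 0,"tz": 0,"ax": 0,"ay": 0,"az": 0.09,"claw": 1},{"tx": 0,"ty": 0,"tz": 0,"ax": 0,"ay": 0,"az": 0.097,"claw": 1}])

```text
time_s: 12.08
position: [605.0, 147.6, 289.5]
tool_rot: [0.202, 0.979, -0.0, 0.0]
contact_force: [0.1, -0.3, -2.5]
width: 23.6
grasp_force: 30.0
```

>>> arm_command(rows=[{"tx": 0,"ty": 0,"tz": 0,"ax": 0,"ay": 0,"az": 0,"claw": 1},{"tx": 0,"ty": 0,"tz": 0,"ax": 0,"ay": 0,"az": 0,"claw": 1},{"tx": 0,"ty": 0,"tz": 0,"ax": 0,"ay": 0,"az": 0,"claw": 1},{"tx": 0,"ty": 0,"tz": 0,"ax": 0,"ay": 0,"az": 0,"claw": 1}])

```text
time_s: 12.42
position: [605.0, 147.7, 289.6]
tool_rot: [0.199, 0.98, -0.0, -0.0]
contact_force: [1.6, -0.1, -2.6]
width: 23.9
grasp_force: 30.0
```

```bash
cat > st.py <<'E'
from h import *
np.set_printoptions(precision=2,suppress=True)
import sys
s=bot.get_state();t=R.from_quat(s["tool_rot"]).as_matrix()
print(s["time_s"],s["position"],"blade yaw",np.degrees(np.arctan2(t[1,1],t[0,1]))-90,"tilt",t[:,2],s["width"],s["grasp_force"],s["contact_force"],s["ft_torque"])
e=t.T@(np.array([604.0,148.1,s["position"][2]])-s["position"]);print("shift tool mm",e)
E
python3 st.py
```

```text
12.4167 [605.01 147.7  289.56] blade yaw -22.936567925308964 tilt [-0. -0. -1.] 23.93392668686535 29.992628395557404 [ 1.65 -0.12 -2.6 ] [-0.01 -0.08  0.03]
shift tool mm [ 1.08 -0.03  0.  ]
```

>>> arm_command(rows=[{"tx": 0.001,"ty": 0,"tz": 0.01,"ax": 0,"ay": 0,"az": 0,"claw": 1},{"tx": 0,"ty": 0,"tz": 0.012,"ax": 0,"ay": 0,"az": 0,"claw": 1},{"tx": 0,"ty": 0,"tz": 0.01,"ax": 0,"ay": 0,"az": 0,"claw": 1},{"tx": 0,"ty": 0,"tz": 0,"ax": 0,"ay": 0,"az": 0,"claw": 1},{"tx": 0,"ty": 0,"tz": 0,"ax": 0,"ay": 0,"az": 0,"claw": 1}])

```text
time_s: 12.83
position: [603.4, 147.9, 256.1]
tool_rot: [0.199, 0.98, -0.001, -0.001]
contact_force: [0.4, -0.2, -3.2]
width: 23.7
grasp_force: 30.0
```

>>> arm_command(rows=[{"tx": 0,"ty": 0,"tz": 0.003,"ax": 0,"ay": 0,"az": 0,"claw": 1},{"tx": 0,"ty": 0,"tz": 0.003,"ax": 0,"ay": 0,"az": 0,"claw": 1},{"tx": 0,"ty": 0,"tz": 0.003,"ax": 0,"ay": 0,"az": 0,"claw": 1},{"tx": 0,"ty": 0,"tz": 0.002,"ax": 0,"ay": 0,"az": 0,"claw": 1},{"tx": 0,"ty": 0,"tz": 0,"ax": 0,"ay": 0,"az": 0,"claw": 1}])

```text
time_s: 13.25
position: [603.8, 148.1, 246.1]
tool_rot: [0.2, 0.98, -0.0, -0.0]
contact_force: [0.6, -0.7, -2.3]
width: 23.6
grasp_force: 30.0
```

```bash
python3 st.py
```

```text
13.25 [603.82 148.09 246.07] blade yaw -23.02177229716375 tilt [-0. -0. -1.] 23.57881261137701 29.99265879392624 [ 0.56 -0.74 -2.3 ] [ 0.07 -0.03 -0.01]
shift tool mm [-0.16  0.08 -0.  ]
```

The pin is entering without any side force. Next come the splines.

>>> arm_command(rows=[{"tx": 0,"ty": 0,"tz": 0.003,"ax": 0,"ay": 0,"az": 0,"claw": 1},{"tx": 0,"ty": 0,"tz": 0.002,"ax": 0,"ay": 0,"az": 0,"claw": 1},{"tx": 0,"ty": 0,"tz": 0.002,"ax": 0,"ay": 0,"az": 0,"claw": 1},{"tx": 0,"ty": 0,"tz": 0.001,"ax": 0,"ay": 0,"az": 0,"claw": 1},{"tx": 0,"ty": 0,"tz": 0,"ax": 0,"ay": 0,"az": 0,"claw": 1}])

```text
time_s: 13.67
position: [603.9, 148.1, 238.3]
tool_rot: [0.2, 0.98, -0.0, -0.0]
contact_force: [0.1, -0.3, -2.4]
width: 23.9
grasp_force: 30.0
```

```bash
python3 st.py
```

```text
13.6667 [603.92 148.1  238.25] blade yaw -23.0229584933808 tilt [-0. -0. -1.] 23.86180029638745 29.992683827877045 [ 0.08 -0.29 -2.39] [ 0.09 -0.1  -0.02]
shift tool mm [-0.07  0.03 -0.  ]
```

>>> arm_command(rows=[{"tx": 0,"ty": 0,"tz": 0.003,"ax": 0,"ay": 0,"az": 0,"claw": 1},{"tx": 0,"ty": 0,"tz": 0.003,"ax": 0,"ay": 0,"az": 0,"claw": 1},{"tx": 0,"ty": 0,"tz": 0.003,"ax": 0,"ay": 0,"az": 0,"claw": 1},{"tx": 0,"ty": 0,"tz": 0.001,"ax": 0,"ay": 0,"az": 0,"claw": 1},{"tx": 0,"ty": 0,"tz": 0,"ax": 0,"ay": 0,"az": 0,"claw": 1}])

```text
time_s: 14.08
position: [603.8, 148.1, 228.0]
tool_rot: [0.2, 0.98, -0.0, -0.0]
contact_force: [-0.1, 0.1, -2.2]
width: 24.2
grasp_force: 30.0
```

>>> arm_command(rows=[{"tx": 0,"ty": 0,"tz": 0.003,"ax": 0,"ay": 0,"az": 0,"claw": 1},{"tx": 0,"ty": 0,"tz": 0.003,"ax": 0,"ay": 0,"az": 0,"claw": 1},{"tx": 0,"ty": 0,"tz": 0.003,"ax": 0,"ay": 0,"az": 0,"claw": 1},{"tx": 0,"ty": 0,"tz": 0.003,"ax": 0,"ay": 0,"az": 0,"claw": 1},{"tx": 0,"ty": 0,"tz": 0,"ax": 0,"ay": 0,"az": 0,"claw": 1}])

```text
time_s: 14.5
position: [603.7, 148.0, 215.7]
tool_rot: [0.2, 0.98, -0.0, -0.001]
contact_force: [-0.3, 0.1, -3.3]
width: 24.0
grasp_force: 30.0
```

```bash
python3 st.py
```

```text
14.5 [603.65 148.03 215.7 ] blade yaw -23.025538464515577 tilt [-0. -0. -1.] 24.02289925322511 29.99278485774994 [-0.26  0.13 -3.29] [ 0.07 -0.05  0.02]
shift tool mm [-0.29  0.2  -0.  ]
```

The splines mesh freely. Now I press the collar down.

>>> arm_command(rows=[{"tx": 0,"ty": 0,"tz": 0.003,"ax": 0,"ay": 0,"az": 0,"claw": 1},{"tx": 0,"ty": 0,"tz": 0.003,"ax": 0,"ay": 0,"az": 0,"claw": 1},{"tx": 0,"ty": 0,"tz": 0.003,"ax": 0,"ay": 0,"az": 0,"claw": 1},{"tx": 0,"ty": 0,"tz": 0.002,"ax": 0,"ay": 0,"az": 0,"claw": 1},{"tx": 0,"ty": 0,"tz": 0,"ax": 0,"ay": 0,"az": 0,"claw": 1}])

```text
time_s: 14.92
position: [604.4, 148.3, 206.2]
tool_rot: [0.2, 0.98, 0.0, 0.0]
contact_force: [-1.6, -0.4, 5.9]
width: 23.9
grasp_force: 30.0
```

>>> arm_command(rows=[{"tx": 0,"ty": 0,"tz": 0.001,"ax": 0,"ay": 0,"az": 0,"claw": 1},{"tx": 0,"ty": 0,"tz": 0.001,"ax": 0,"ay": 0,"az": 0,"claw": 1},{"tx": 0,"ty": 0,"tz": 0,"ax": 0,"ay": 0,"az": 0,"claw": 1}])

```text
time_s: 15.17
position: [604.4, 148.3, 204.7]
tool_rot: [0.2, 0.98, 0.0, 0.001]
contact_force: [-2.3, -0.6, 6.9]
width: 23.7
grasp_force: 30.0
```

```bash
python3 st.py
```

```text
15.1667 [604.43 148.27 204.69] blade yaw -23.026457948057853 tilt [ 0.  0. -1.] 23.70200424986709 29.994680285453796 [-2.25 -0.62  6.85] [-0.14  0.62  0.04]
shift tool mm [ 0.33 -0.32 -0.  ]
```

>>> arm_command(rows=[{"tx": 0,"ty": 0,"tz": 0.001,"ax": 0,"ay": 0,"az": 0,"claw": 1},{"tx": 0,"ty": 0,"tz": 0.001,"ax": 0,"ay": 0,"az": 0,"claw": 1},{"tx": 0,"ty": 0,"tz": 0.001,"ax": 0,"ay": 0,"az": 0,"claw": 1},{"tx": 0,"ty": 0,"tz": 0,"ax": 0,"ay": 0,"az": 0,"claw": 1},{"tx": 0,"ty": 0,"tz": 0,"ax": 0,"ay": 0,"az": 0,"claw": 1}])

```text
time_s: 15.58
position: [604.9, 148.3, 204.3]
tool_rot: [0.2, 0.98, 0.0, 0.001]
contact_force: [-5.1, -1.5, 18.7]
width: 23.9
grasp_force: 30.0
```

```bash
python3 st.py
```

```text
15.5833 [604.87 148.31 204.26] blade yaw -23.0257199502107 tilt [ 0.  0. -1.] 23.855946522020343 30.00184178352356 [-5.15 -1.5  18.65] [-0.54  1.59 -0.04]
shift tool mm [ 0.72 -0.54 -0.  ]
```

At the stop: z has stalled at 204.3 and the force is up to 19 N. I hold for half a second and check everything.

>>> arm_command(rows=[{"tx": 0,"ty": 0,"tz": 0,"ax": 0,"ay": 0,"az": 0,"claw": 1},{"tx": 0,"ty": 0,"tz": 0,"ax": 0,"ay": 0,"az": 0,"claw": 1},{"tx": 0,"ty": 0,"tz": 0,"ax": 0,"ay": 0,"az": 0,"claw": 1},{"tx": 0,"ty": 0,"tz": 0,"ax": 0,"ay": 0,"az": 0,"claw": 1},{"tx": 0,"ty": 0,"tz": 0,"ax": 0,"ay": 0,"az": 0,"claw": 1}])

```text
time_s: 16.0
position: [604.9, 148.3, 204.3]
tool_rot: [0.2, 0.98, 0.0, 0.001]
contact_force: [-6.0, -2.7, 18.8]
width: 23.8
grasp_force: 30.0
```

```bash
python3 st.py; python3 - <<'E'
from h import *
w=eyes.snapshot("wrist");a=eyes.snapshot("scene")
c=cv2.resize(a["image"][90:190,160:290],(390,300),interpolation=cv2.INTER_CUBIC)
cv2.imwrite("pics/end.png",np.hstack([cv2.resize(w["image"],(400,300)),c])[:,:,::-1])
E
```

```text
16.0 [604.88 148.32 204.28] blade yaw -23.02516251411042 tilt [ 0.  0. -1.] 23.781926702697625 30.001834630966187 [-6.05 -2.73 18.83] [-0.54  1.65  0.08]
shift tool mm [ 0.73 -0.55 -0.  ]
```

View pics/end.png

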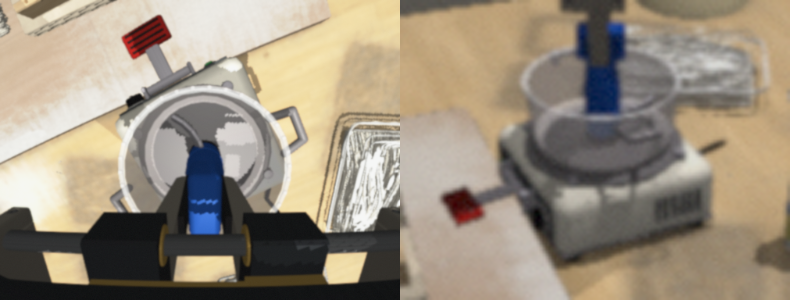

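The blade stands upright in the bowl at (205,185), held by the gripper, and the paddle is down at (147,37). I hand the job in.

```bash
python3 -c "
from cell import bot
print(bot.finish_job())"
```

```text
the job is handed in; nothing more can be done
None
```

The brake paddle is down and latched, and the dough blade is meshed on the shaft and pressed against the collar's stop with about 19 N, still in the gripper; the job is handed in at about 16 s.

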